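# Open the carton-bundling clamp

## Robot

A 6-joint arm with a two-finger parallel gripper is mounted at the origin on the work surface. World frame = base frame: x ahead of the robot, y to its left, z up, the work surface at z = 0. Lengths are in m, angles in rad, forces in N, time in s.
With the tool pointing down it reaches from about 0.3 to 0.85 m from the base axis. Payload 5.4 kg.
Tool frame: the origin (TCP) lies midway between the tips of the shut fingers; the grasp point (between the pads) lies 19 mm behind it; z points along the fingers, y is the line along which they close (so a half turn about z gives the same grasp; the last joint's range is limited). The gripper opens to 85 mm and grips with 20 to 120 N. Pads are 22 mm wide; open, the fingers measure 114 mm over their backs; the gripper's body (76 mm by 85 mm) begins 54 mm behind the grasp point. The pads swing forward as they close: fully open they stand 13 mm farther back than shut.
Start: joints at [-1.472, 0.158, 1.597, -0, 1.386, -0.21], TCP at [0.175, -0.548, 0.231] pointing down, gripper open.
Joint ranges: [-2.91, 2.91], [-0.94, 2.29], [0.18, 2.7], [-1.29, 4.43], [0.17, 2.64], [-3, 3]. Speed limits (rad/s): [2.57, 2.57, 3.14, 3.14, 3.14, 3.14].

## Interface

Orientations are given as [roll, pitch, yaw] about the fixed x, y, z axes, in that order (R = Rz(yaw) Ry(pitch) Rx(roll)).
In Python, from cell import sensors, viewer, hand_in gives the robot as it stands. The module is installed in compiled form; this text tells all that it offers.
- The arm moves only by the tool move_arm, never from a script. Its argument "increments" is a list that holds one entry, the list of rows, each a list of 5 numbers: the opening, from -1 (shut) to 1 (fully open), then the shift along the tool's x, y, z in m, then the turn about the tool's z in rad. A call has exactly 8 rows; each row is the pose to reach, as a shift and turn from the pose commanded when the call began, along the tool's axes at that moment; what a row does not reach only later rows make up. A row lasts 1/8 s, in which the tool goes at most 62.5 mm and 10.7 degrees, less where a joint would pass 70% of its speed; a pose out of reach is approached as far as the arm can. A call with a gripper value outside its range is refused whole. The fingers move at their own pace and stop on an object; the grip force is fixed at half the most. Time passes only in rows, so rows that repeat a pose let the fingers close, or fill a call up. It gives the time, the measured TCP pose, the force, the opening and the grip force at its end, in the units of the state.
- sensors.observe(): the state, without advancing time (a new reading comes with each control period).
- viewer.get_image(name): name is "scene" or "top" or "wrist"; returns a dict with "img" (400x640x3 uint8, blue, green, red), "depth" (400x640 float32, m along the optical axis (not along the pixel's ray), 0 where there is no reading), "fx", "fy", "cx", "cy" (pixels), "T" (4x4, takes a point from camera to world coordinates); the wrist camera has in their place "tool_from_camera" (4x4, takes a point from camera to tool coordinates, whose origin is the TCP and whose axes are the flange's). Camera axes: x right, y down, z forward; pixel columns grow to the right and rows downward; lengths in m; the calibration is good to about 2 mm. A picture is of the moment at which its call begins: read the wrist's pose just before it.
- hand_in(): hands the job in; it is judged then, once.
The state is a dict: "t": time; "qpos": joint angles; "joint_vel": joint speeds; "tau": joint torques, N m; "position": TCP position; "tool_rot": TCP orientation; "contact_force": force on the tool from outside, world axes, zero at the start; "ft_torque": the same for the moment, N m; "gripper_width": opening from 0.0 (shut) to 1.0 (fully open); "grip_force": force on a finger pad.
Only numpy, scipy, OpenCV 4.12 (cv2) and the standard library are available. Lean on these libraries where they do the work, as an engineer would, in place of code of your own. Each camera call takes 0.05 s, during which the arm holds its last target. There are 200 camera calls.

## Task

Open the bundling clamp fully: press down the ratchet release pad on its sliding jaw and, keeping it pressed, push the jaw back along the bar, away from the bundle of flattened cartons, until it is home against the end stop; then let the release spring back up and come away. This is done by pressing and pushing with the fingertips: pick nothing up, and leave the bundle and the things around the clamp where they are.

Things in the scene. Friction and masses are not known exactly. Their poses are not given: they have to be found in the camera images.
- clamp: Fixed bundling clamp; plywood base 150 (x) x 460 (y) x 18 mm, origin under its centre, z up. A steel bar (top z 30 mm) runs along y at x = 0. Wooden fence (top z 80 mm) at y -190 mm; low dark steel end stop (face y +204 mm, top z 60 mm) at the other end. The jaw opens along +y. The bundle lies between fence and jaw, top z 67 mm.
- jaw (a joint): Sliding jaw on the bar, m: 0 = closed up to the bundle, 0.14 = fully home at the end stop; grows along the clamp's +y. Starts at 0.004 to 0.05. Locked against opening (over 40 N to force it) unless the release is down; then it slides with about 2 N of friction. With the release up it stays where it is left.
- release (a joint): Release lever of the jaw, rad: about 0 = up (locked), 0.16 = fully down on its stop; springs back up. The jaw is free from about 0.06; press it to at least 0.10. Fully down is 8.5 mm of travel at the pad's middle, taking about 4 N at first, 6 N at the end. It pivots 53 mm to +y of the pad's middle, so the pad's end far from the housing dips most.
- release_pad (a point): Middle of the top face of the release pad: flat ribbed steel plate 44 (clamp x) x 42 (clamp y) x 8 mm, top at z 88 mm when up, over the jaw's low sleeve (top z 58 mm). Free from above and from the sides. On its -y side the jaw's dark face plate, 120 mm wide, is lower (top z 65 mm). It moves with jaw and lever.
- jaw_push_face (a point): On the upright face of the jaw's black housing that looks to the clamp's -y (towards the pad), centre line, 12 mm above the pad's top, 23 mm to +y of the pad's middle. Housing 50 (x) x 55 (y) mm, top z 115 mm. A finger pressing the pad can push the jaw to +y against this face, 2 mm beyond the pad's edge.
- bundle_center (a point): Centre of the loose bundle of flattened cartons (136 x 118 x 35 mm, 0.5 kg, paper band round it), lying between fence and jaw; leave it alone.
- tape_roll: Loose roll of brown tape lying flat, 100 mm across, 48 mm high, origin at the centre of its underside; bystander on the robot's side of the clamp.
- small_carton: Loose small closed carton 70 x 90 x 60 mm, origin at the centre of its underside; bystander on the robot's side of the clamp.
- spray_bottle: Loose upright white bottle, 66 mm across, 170 mm high, origin at the centre of its underside; bystander on the clamp's far side.
- twine_spool: Loose upright white spool, 60 mm across, 62 mm high, origin at the centre of its underside; bystander on the clamp's far side.

How it is judged:
On the way, in this order (a step that is already met when the one before it is completed fails the run):
1. the release is pressed down (0.08 rad or more) while the jaw has moved less than 12 mm from its start (value of joint release above 0.08 rad and distance of jaw_push_face from where it was at the start of the episode below 0.012 m), for 0.1 s.
2. the jaw is pushed back to within 7 mm of the end stop with the release still down (0.05 rad or more) (value of joint jaw above 0.133 m and value of joint release above 0.05 rad), for 0.1 s.
At the end, for the whole second after the job is handed in: The jaw stands within 7 mm of its home at the end stop (joint above 0.133 m) and is still, the release has sprung back up (below 0.03 rad), and the bundle and the four bystanders are within 25 mm of where they started, the bundle flat on the clamp (value of joint jaw above 0.133 m and value of joint release below 0.03 rad and velocity of joint jaw below 0.005 m/s and not (distance of bundle_center from where it was at the start of the episode above 0.025 m) and height (world z) of bundle_center below 0.058 m and angle between bundle_center's own z axis and vertical below 0.1 rad and not (distance of spray_bottle from where it was at the start of the episode above 0.025 m) and not (distance of twine_spool from where it was at the start of the episode above 0.025 m) and not (distance of tape_roll from where it was at the start of the episode above 0.025 m) and not (distance of small_carton from where it was at the start of the episode above 0.025 m)); the robot touches nothing.
It fails at once if the bundle is moved more than 25 mm or lifted more than about 8 mm (distance of bundle_center from where it was at the start of the episode above 0.025 m or height (world z) of bundle_center above 0.058 m).
It fails at once if the spray bottle is moved more than 25 mm or lifted (distance of spray_bottle from where it was at the start of the episode above 0.025 m).
It fails at once if the twine spool is moved more than 25 mm or lifted (distance of twine_spool from where it was at the start of the episode above 0.025 m).
It fails at once if the tape roll is moved more than 25 mm or lifted (distance of tape_roll from where it was at the start of the episode above 0.025 m).
It fails at once if the small carton is moved more than 25 mm or lifted (distance of small_carton from where it was at the start of the episode above 0.025 m).
It also fails if it takes over 38 s, if anything falls off the work surface, if the arm or the gripper's body presses on something with over 40 N, if the wrist force passes 120 N, or if a joint passes its speed limit or range.

## Working session

There is one attempt and no reset: what is moved stays moved. The work goes in short steps, Python scripts to look and compute and a tool call to move; the robot and the scene stay as the last step left them, time stands still between calls to the robot, and variables do not carry over. Pictures are saved under pics/ and viewed, at most 10 in all, crops included, and the job is handed in when it is done.

Besides the shell and the picture viewer there is one more tool, called after "Emit:" as name([rows], argument=value, ...), one row to a line, values as JSON. move_arm: Moves the arm, as the interface text tells. Its arguments: {"type":"object","properties":{"increments":{"type":"array","items":{"type":"array","items":{"type":"array","items":{"type":"number"}}}}},"required":["increments"]}

```bash
mkdir -p pics; python3 - <<'E'
from cell import sensors, viewer
import cv2,pickle
s=sensors.observe();print({k:s[k] for k in('t','position','tool_rot','gripper_width')})
for n in('scene','top'):
    d=viewer.get_image(n);cv2.imwrite(f'pics/{n}0.png',d['img']);pickle.dump(d,open(n+'.pkl','wb'));print(n,d['fx'],d['cx'],d['cy'],d['T'].round(3).tolist())
E
```

```text
{'t': 0.0, 'position': array([ 0.17467863, -0.54719067,  0.23030797]), 'tool_rot': array([-3.13972867e+00, -4.31832003e-04,  3.08806467e-01]), 'gripper_width': 1.0021639740063333}
scene 404.9737402844611 311.4120765761393 198.03100605460764 [[0.833, 0.424, -0.355, 0.895], [0.553, -0.632, 0.543, -0.472], [0.006, -0.648, -0.761, 0.734], [0.0, 0.0, 0.0, 1.0]]
top 389.50458225530997 323.0727359909954 195.07027105491798 [[-0.001, -0.991, 0.136, 0.509], [-1.0, 0.003, 0.012, -0.028], [-0.013, -0.136, -0.991, 0.729], [0.0, 0.0, 0.0, 1.0]]
```

View pics/top0.png

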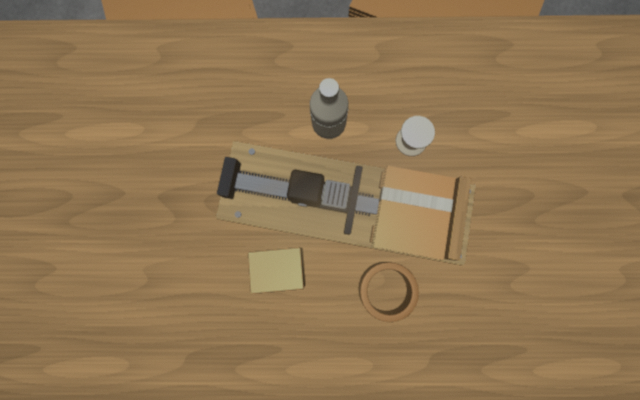

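View pics/scene0.png

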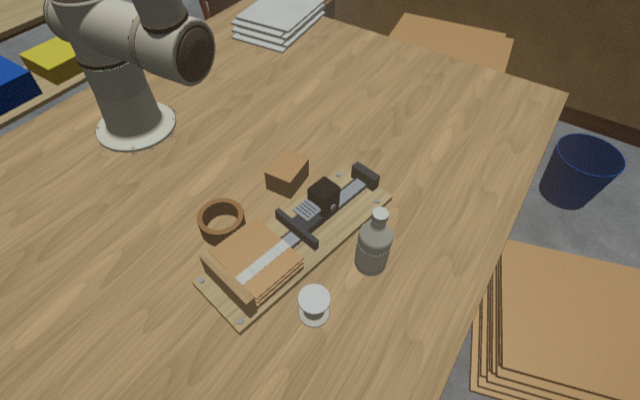

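The top view shows the pad at about (337,194), the housing at (306,188), the end stop at (228,178) and the fence at (460,220). The jaw opens towards image left, which is roughly world +y. The bottle at (329,110) and carton at (276,270) are clear of the bar.

```bash
cat > h.py <<'E'
import numpy as np,cv2
def cloud(d,T):
    v,u=np.mgrid[:400,:640];z=d['depth']
    P=np.stack([(u-d['cx'])/d['fx']*z,(v-d['cy'])/d['fy']*z,z],-1)
    return P@T[:3,:3].T+T[:3,3]
E
python3 - <<'E'
import pickle,numpy as np,cv2
from h import cloud
d=pickle.load(open('top.pkl','rb'));P=cloud(d,d['T'])
def plane(u,v,h):
    r=d['T'][:3,:3]@[(u-d['cx'])/d['fx'],(v-d['cy'])/d['fy'],1];o=d['T'][:3,3];return (o+r*(h-o[2])/r[2])[:2]
def sel(n,u0,u1,v0,v1,z0,z1):
    m=np.zeros((400,640),bool);m[v0:v1,u0:u1]=1
    m&=(P[...,2]>z0)&(P[...,2]<z1);q=P[m]
    r=cv2.minAreaRect(q[:,:2].astype(np.float32)*1000)
    print(n,m.sum(),q.mean(0).round(4),np.round(r[0],1),np.round(r[1],1),round(r[2],1),'zmed',np.median(q[:,2]).round(4))
sel('pad',318,355,175,212,.08,.097)
sel('housing',280,330,160,215,.106,.125)
sel('stop',212,245,150,205,.05,.07)
sel('fence',440,480,170,270,.072,.09)
sel('face',335,372,160,240,.058,.072)
sel('base',200,490,130,280,.012,.1)
for u,v in((233,144),(219,218),(474,184),(463,263)):print(plane(u,v,.018).round(4))
sel('bottle',300,355,70,140,.1,.2)
E
```

```text
pad 682 [ 0.5988 -0.0406  0.088 ] [598.9 -39.2] [46.6 45.7] 78.8 zmed 0.0881
housing 1031 [0.6078 0.0074 0.1138] [608.7   7.7] [54.8 50.3] 79.4 zmed 0.1141
stop 528 [0.6345 0.1485 0.0586] [635.6 149.4] [22.4 70.1] 79.0 zmed 0.059
fence 1089 [ 0.5593 -0.2465  0.0793] [ 560.1 -247.9] [ 21.1 139.5] 79.3 zmed 0.0796
face 510 [ 0.5925 -0.0716  0.0641] [595.5 -62.3] [ 32.6 120.1] 79.2 zmed 0.0644
base 22382 [ 0.5843 -0.0591  0.0444] [593.3 -60.7] [476.5 274.7] 89.3 zmed 0.0536
[0.7049 0.15  ]
[0.5655 0.1715]
[ 0.6271 -0.2973]
[ 0.4838 -0.27  ]
bottle 1268 [ 0.7412 -0.0305  0.1323] [746.2 -30.6] [57.7 63.7] 0.6 zmed 0.1238
```

Emit:
move_arm([
  [[-1, 0.05, -0.032, 0, 0.062], [-1, 0.1, -0.064, 0, 0.124], [-1, 0.15, -0.096, 0, 0.186], [-1, 0.2, -0.128, 0, 0.248], [-1, 0.25, -0.16, 0, 0.31], [-1, 0.3, -0.192, 0, 0.372], [-1, 0.35, -0.224, 0, 0.434], [-1, 0.4, -0.255, 0, 0.496]],
])

```text
t: 1.1
position: [0.4791, -0.1815, 0.2311]
tool_rot: [3.142, 0.0, -0.189]
contact_force: [0.2, -1.4, 0.4]
gripper_width: 0.002
grip_force: 0.0
```

```bash
cat > go.py <<'E'
import sys,numpy as np
from scipy.spatial.transform import Rotation as R
from cell import sensors
s=sensors.observe();r=R.from_euler('xyz',s['tool_rot'])
t=np.array(eval(sys.argv[1]))
print('t',s['t'],'pos',s['position'].round(4),'rot',s['tool_rot'].round(4),'F',s['contact_force'].round(1),'w',round(s['gripper_width'],3))
u=np.array([.1866,.9824,0]);print('along clamp y from pad0:',((s['position']-[.599,-.041,.088])@u).round(4))
print('tool shift to target',r.inv().apply(t-s['position']).round(4),'turn',round(s['tool_rot'][2]+.1876,4))
E
python3 go.py '[.600,-.037,.13]'
python3 -c "
from cell import viewer;print(viewer.get_image('wrist')['tool_from_camera'].round(3))"
```

```text
t 1.1 pos [ 0.4791 -0.1815  0.2311] rot [ 3.1416e+00  2.0000e-04 -1.8920e-01] F [ 0.2 -1.4  0.4] w 0.002
along clamp y from pad0: -0.1604
tool shift to target [ 0.0916 -0.1646  0.101 ] turn -0.0016
[[-0.    -0.944 -0.329  0.085]
 [ 1.    -0.001  0.     0.   ]
 [-0.001 -0.329  0.944 -0.142]
 [ 0.     0.     0.     1.   ]]
```

Emit:
move_arm([
  [[-1, 0.023, -0.041, 0, 0], [-1, 0.046, -0.082, 0, 0], [-1, 0.069, -0.123, 0.01, 0], [-1, 0.092, -0.165, 0.03, 0], [-1, 0.092, -0.165, 0.06, 0], [-1, 0.092, -0.165, 0.09, 0], [-1, 0.092, -0.165, 0.11, 0], [-1, 0.092, -0.165, 0.11, 0]],
])

```text
t: 2.15
position: [0.598, -0.0381, 0.1194]
tool_rot: [-3.141, 0.004, -0.187]
contact_force: [0.4, 1.0, 0.6]
gripper_width: 0.002
grip_force: 0.0
```

```bash
python3 go.py '[.600,-.037,.083]'
python3 - <<'E'
from cell import viewer
import cv2
a=viewer.get_image('wrist')['img'];b=viewer.get_image('scene')['img'][130:330,180:430]
cv2.imwrite('pics/w1.png',a);cv2.imwrite('pics/s1.png',cv2.resize(b,None,fx=3,fy=3)[:600,:750])
E
```

```text
t 2.15 pos [ 0.598  -0.0381  0.1194] rot [-3.1413  0.004  -0.1874] F [0.4 1.  0.6] w 0.002
along clamp y from pad0: 0.0027
tool shift to target [ 0.0019 -0.0014  0.0364] turn 0.0002
```

View pics/w1.png

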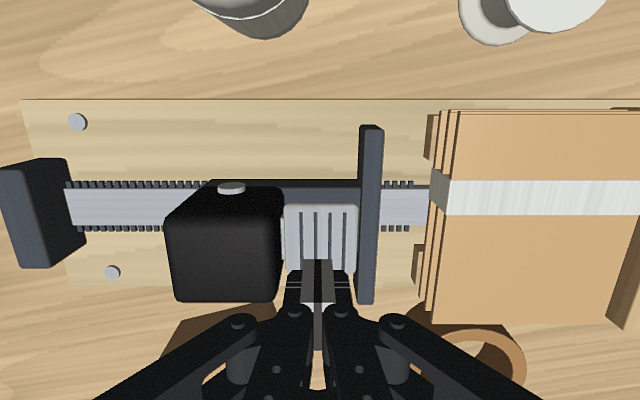

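View pics/s1.png

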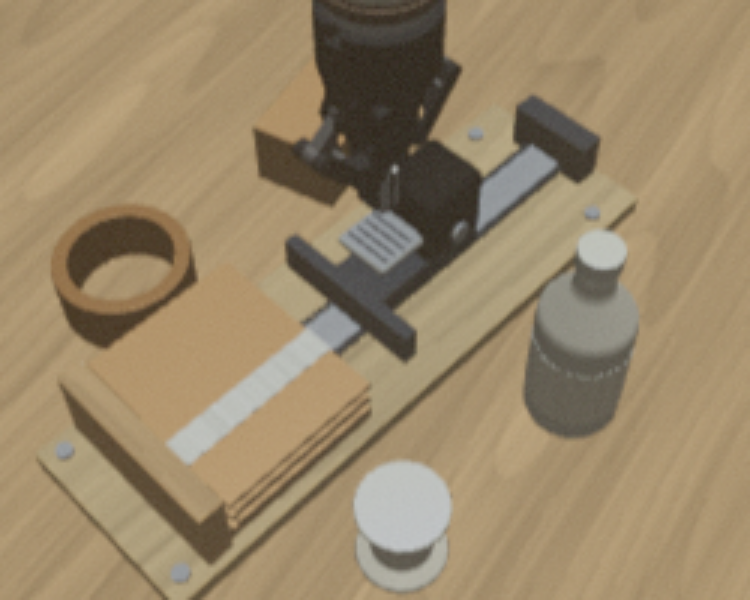

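The wrist view shows the pad at (320,235) with the housing face at column 283. The knuckles spread along the bar above the fingertips and could catch the housing top. I'll turn the gripper 90° so they spread across the bar.

Emit:
move_arm([
  [[-1, 0, 0, -0.02, 0.17], [-1, 0, 0, -0.02, 0.34], [-1, 0, 0, -0.02, 0.51], [-1, 0, 0, -0.02, 0.68], [-1, 0, 0, -0.02, 0.85], [-1, 0, 0, -0.02, 1.02], [-1, 0, 0, -0.02, 1.19], [-1, 0, 0, -0.02, 1.36]],
])

```text
t: 3.25
position: [0.6005, -0.0387, 0.1434]
tool_rot: [-3.138, -0.001, -1.553]
contact_force: [0.9, -0.3, -0.3]
gripper_width: 0.002
grip_force: 0.0
```

Emit:
move_arm([
  [[-1, 0, 0, 0, 0.1], [-1, 0, 0, 0, 0.21], [-1, 0, 0, 0.01, 0.21], [-1, 0, 0, 0.02, 0.21], [-1, 0, 0, 0.02, 0.21], [-1, 0, 0, 0.02, 0.21], [-1, 0, 0, 0.02, 0.21], [-1, 0, 0, 0.02, 0.21]],
])

```text
t: 4.25
position: [0.5952, -0.0521, 0.1212]
tool_rot: [-3.138, 0.021, -1.733]
contact_force: [-0.1, 0.3, -0.2]
gripper_width: -0.001
grip_force: 0.0
```

```bash
python3 go.py '[.6005,-.033,.092]'
python3 - <<'E'
from cell import viewer
import cv2
cv2.imwrite('pics/w2.png',viewer.get_image('wrist')['img'])
E
```

```text
t 4.25 pos [ 0.5952 -0.0521  0.1212] rot [-3.1376  0.0213 -1.7329] F [-0.1  0.3 -0.2] w -0.001
along clamp y from pad0: -0.0116
tool shift to target [-0.019  -0.002   0.0296] turn -1.5453
```

View pics/w2.png

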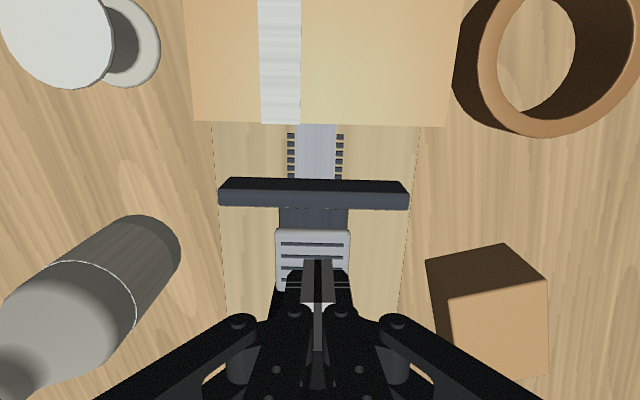

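```bash
python3 -c "
from cell import sensors;s=sensors.observe();print(s['qpos'].round(3),s['joint_vel'].round(3),s['position'],s['tool_rot'],s['tau'].round(1))"
```

```text
[-0.301  0.316  1.637  0.023  1.187  2.994] [ 0.     0.001  0.002  0.     0.002 -0.001] [ 0.59518732 -0.052118    0.12118487] [-3.13768296  0.02126761 -1.73292829] [  0.  -43.3 -30.7   0.1  -0.    0. ]
```

Joint 6 has reached its limit (2.99), so I'll use the other half-turn.

Emit:
move_arm([
  [[-1, 0, 0, -0.03, -0.18], [-1, 0, 0, -0.03, -0.36], [-1, 0, 0, -0.03, -0.54], [-1, 0, 0, -0.03, -0.72], [-1, 0, 0, -0.03, -0.9], [-1, 0, 0, -0.03, -1.08], [-1, 0, 0, -0.03, -1.26], [-1, 0, 0, -0.03, -1.44]],
])

```text
t: 5.3
position: [0.5948, -0.0528, 0.151]
tool_rot: [-3.12, -0.001, -0.287]
contact_force: [-1.0, -0.1, -0.1]
gripper_width: -0.002
grip_force: 0.0
```

Emit:
move_arm([
  [[-1, 0, 0, 0, -0.18], [-1, 0, 0, 0, -0.36], [-1, 0, 0, 0, -0.54], [-1, 0, 0, 0, -0.72], [-1, 0, 0, 0, -0.9], [-1, 0, 0, 0, -1.08], [-1, 0, 0, 0, -1.26], [-1, 0, 0, 0, -1.44]],
])

```text
t: 6.3
position: [0.5948, -0.0528, 0.151]
tool_rot: [-3.14, -0.022, 1.153]
contact_force: [0.7, 0.3, 1.0]
gripper_width: 0.006
grip_force: 0.0
```

```bash
sed -i "s/+.1876,4/-1.3832,4/" go.py; python3 go.py '[.6005,-.033,.11]'
```

```text
t 6.3 pos [ 0.5948 -0.0528  0.151 ] rot [-3.1397 -0.0215  1.1528] F [0.7 0.3 1. ] w 0.006
along clamp y from pad0: -0.0123
tool shift to target [ 0.0195 -0.0028  0.0414] turn -0.2304
```

Emit:
move_arm([
  [[-1, 0.01, -0.0015, 0, -0.12], [-1, 0.0195, -0.003, 0, -0.23], [-1, 0.0195, -0.003, 0.012, -0.23], [-1, 0.0195, -0.003, 0.025, -0.23], [-1, 0.0195, -0.003, 0.035, -0.23], [-1, 0.0195, -0.003, 0.041, -0.23], [-1, 0.0195, -0.003, 0.041, -0.23], [-1, 0.0195, -0.003, 0.041, -0.23]],
])

```text
t: 7.3
position: [0.6007, -0.033, 0.1108]
tool_rot: [3.138, -0.021, 1.377]
contact_force: [0.0, 0.2, 0.2]
gripper_width: 0.0
grip_force: 0.0
```

```bash
python3 go.py '[.6005,-.033,.083]'
python3 - <<'E'
from cell import viewer
import cv2
a=viewer.get_image('wrist')['img'];cv2.imwrite('pics/w3.png',a)
E
```

```text
t 7.3 pos [ 0.6007 -0.033   0.1108] rot [ 3.1379 -0.0214  1.3768] F [0.  0.2 0.2] w 0.0
along clamp y from pad0: 0.0081
tool shift to target [-0.0006 -0.0003  0.0278] turn -0.0064
```

View pics/w3.png

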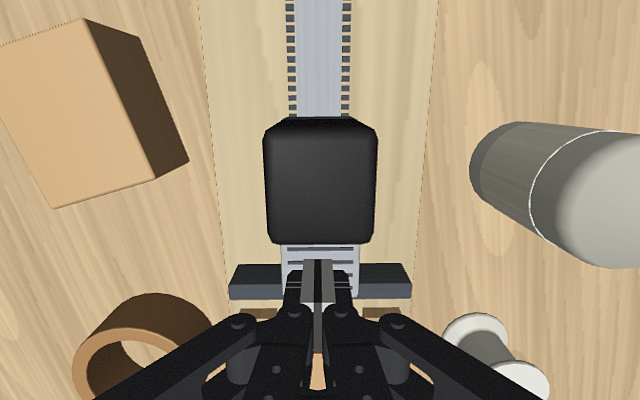

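The fingertips (318,265) are centred over the pad and just short of the housing face (row 243). Pressing down.

Emit:
move_arm([
  [[-1, 0, 0, 0.01, 0], [-1, 0, 0, 0.017, 0], [-1, 0, 0, 0.021, 0], [-1, 0, 0, 0.023, 0], [-1, 0, 0, 0.025, 0], [-1, 0, 0, 0.027, 0], [-1, 0, 0, 0.028, 0], [-1, 0, 0, 0.028, 0]],
])

```text
t: 8.35
position: [0.6005, -0.0325, 0.0832]
tool_rot: [3.139, -0.021, 1.377]
contact_force: [-4.8, -1.1, 7.0]
gripper_width: 0.001
grip_force: 3.5
```

```bash
python3 go.py '[.6005,-.033,.082]'
```

```text
t 8.35 pos [ 0.6005 -0.0325  0.0832] rot [ 3.1392 -0.021   1.3771] F [-4.8 -1.1  7. ] w 0.001
along clamp y from pad0: 0.0086
tool shift to target [-0.0005  0.0001  0.0011] turn -0.0061
```

Emit:
move_arm([
  [[-1, 0, 0, 0.0005, 0], [-1, 0, 0, 0.001, 0], [-1, 0, 0, 0.0015, 0], [-1, 0, 0, 0.0015, 0], [-1, 0, 0, 0.0015, 0], [-1, 0, 0, 0.0015, 0], [-1, 0, 0, 0.0015, 0], [-1, 0, 0, 0.0015, 0]],
])

```text
t: 9.35
position: [0.6005, -0.0325, 0.0818]
tool_rot: [3.139, -0.021, 1.377]
contact_force: [-4.7, -0.3, 7.5]
gripper_width: -0.002
grip_force: 3.7
```

```bash
python3 go.py '[.612,.0261,.0812]'; python3 - <<'E'
from cell import viewer
from h import cloud
import numpy as np
d=viewer.get_image('top');P=cloud(d,d['T'])
# end-stop & housing in clamp y
u=np.array([.1866,.9824,0]);n=np.array([.9824,-.1866,0])
c=np.array([.599,-.041,0]);y=(P-c)@u;x=(P-c)@n
m=(abs(x)<.03)&(P[...,2]>.106)&(P[...,2]<.119)&(y>.02);q=y[m];print('housing',np.percentile(q,[2,50,98]).round(4))
m=(abs(x)<.02)&(P[...,2]>.07)&(P[...,2]<.095)&(abs(y)<.03);print('pad-region z by y:')
for a in np.arange(-.025,.025,.005):
    k=m&(y>a)&(y<=a+.005);print(round(a,3),k.sum(),np.median(P[k][:,2]).round(4) if k.any() else '')
E
```

```text
t 9.35 pos [ 0.6005 -0.0325  0.0818] rot [ 3.1392 -0.021   1.3771] F [-4.7 -0.3  7.5] w -0.002
along clamp y from pad0: 0.0086
tool shift to target [0.0597 0.     0.0018] turn -0.0061
housing [0.0344 0.0597 0.0787]
pad-region z by y:
-0.025 0 
-0.02 2 0.0762
-0.015 0 
-0.01 0 
-0.005 0 
0.0 0 
0.005 0 
0.01 0 
0.015 0 
0.02 0
```

Emit:
move_arm([
  [[-1, 0.004, 0, 0.0001, 0], [-1, 0.01, 0, 0.0003, 0], [-1, 0.017, 0, 0.0004, 0], [-1, 0.025, 0, 0.0006, 0], [-1, 0.033, 0, 0.0008, 0], [-1, 0.041, 0, 0.001, 0], [-1, 0.049, 0, 0.0011, 0], [-1, 0.056, 0, 0.0013, 0]],
])

```text
t: 10.4
position: [0.611, 0.0229, 0.0816]
tool_rot: [3.14, -0.021, 1.377]
contact_force: [-5.9, -0.9, 7.3]
gripper_width: 0.003
grip_force: 3.9
```

```bash
python3 go.py '[.6197,.0677,.0815]'
```

```text
t 10.4 pos [0.611  0.0229 0.0816] rot [ 3.1399 -0.021   1.3773] F [-5.9 -0.9  7.3] w 0.003
along clamp y from pad0: 0.065
tool shift to target [ 0.0457 -0.0001  0.001 ] turn -0.0059
```

Emit:
move_arm([
  [[-1, 0.006, 0, 0.0001, 0], [-1, 0.013, 0, 0.0003, 0], [-1, 0.02, 0, 0.0004, 0], [-1, 0.027, 0, 0.0006, 0], [-1, 0.034, 0, 0.0007, 0], [-1, 0.04, 0, 0.0009, 0], [-1, 0.044, 0, 0.001, 0], [-1, 0.046, 0, 0.001, 0]],
])

```text
t: 11.4
position: [0.6196, 0.0682, 0.0815]
tool_rot: [3.141, -0.021, 1.377]
contact_force: [-6.1, -0.2, 7.1]
gripper_width: 0.003
grip_force: 3.8
```

```bash
cat > hs.py <<'E'
from cell import viewer
from h import cloud
import numpy as np,cv2
d=viewer.get_image('top');P=cloud(d,d['T'])
u=np.array([.1866,.9824,0]);n=np.array([.9824,-.1866,0]);c=np.array([.599,-.041,0]);y=(P-c)@u;x=(P-c)@n
m=(abs(x)<.03)&(P[...,2]>.106)&(P[...,2]<.119)&(y>.02);print('housing',np.percentile(y[m],[2,50,98]).round(4))
m=(abs(x)<.03)&(P[...,2]>.05)&(P[...,2]<.065)&(y>.15);print('stop',np.percentile(y[m],[2,50,98]).round(4))
cv2.imwrite('pics/top_end.png',cv2.resize(d['img'][120:280,180:400],None,fx=3,fy=3))
E
python3 go.py '[.6197,.0677,.0815]';python3 hs.py
```

```text
t 11.4 pos [0.6196 0.0682 0.0815] rot [ 3.1405 -0.0212  1.3774] F [-6.1 -0.2  7.1] w 0.003
along clamp y from pad0: 0.1111
tool shift to target [-0.0004  0.0001 -0.0001] turn -0.0058
housing [0.1525 0.1707 0.1817]
stop [0.1766 0.1978 0.2045]
```

Emit:
move_arm([
  [[-1, 0.001, 0, 0, 0], [-1, 0.002, 0, 0, 0], [-1, 0.003, 0, 0.0001, 0], [-1, 0.004, 0, 0.0001, 0], [-1, 0.005, 0, 0.0001, 0], [-1, 0.006, 0, 0.0001, 0], [-1, 0.006, 0, 0.0001, 0], [-1, 0.006, 0, 0.0001, 0]],
])

```text
t: 12.45
position: [0.6214, 0.0717, 0.0824]
tool_rot: [3.139, -0.018, 1.377]
contact_force: [-7.3, -7.9, 10.3]
gripper_width: 0.0
grip_force: 5.8
```

```bash
python3 go.py '[.6197,.0677,.0815]';python3 hs.py
```

```text
t 12.45 pos [0.6214 0.0717 0.0824] rot [ 3.1387 -0.0178  1.3772] F [-7.3 -7.9 10.3] w 0.0
along clamp y from pad0: 0.1149
tool shift to target [-0.0042 -0.0009  0.0008] turn -0.006
housing [0.1536 0.1725 0.1832]
stop [0.1831 0.1977 0.2047]
```

View pics/top_end.png

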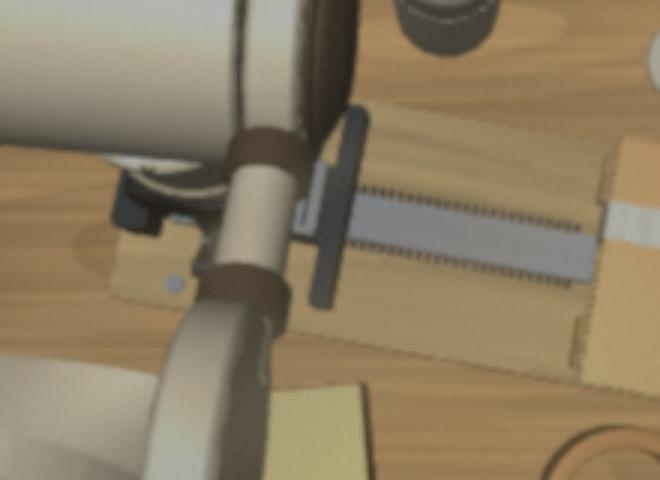

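The jaw face plate is at (340,205) in the crop and the housing is under the arm near the stop (135,205). The push force has risen to 8 N. I'll press a little more to confirm it's home.

Emit:
move_arm([
  [[-1, 0.001, 0, 0, 0], [-1, 0.002, 0, 0, 0], [-1, 0.003, 0, 0, 0], [-1, 0.004, 0, 0, 0], [-1, 0.004, 0, 0, 0], [-1, 0.004, 0, 0, 0], [-1, 0.004, 0, 0, 0], [-1, 0.004, 0, 0, 0]],
])

```text
t: 13.5
position: [0.6232, 0.0745, 0.0834]
tool_rot: [3.136, -0.016, 1.377]
contact_force: [-6.7, -10.7, 12.4]
gripper_width: -0.005
grip_force: 7.2
```

```bash
python3 go.py '[.6197,.0677,.0815]';python3 hs.py
```

```text
t 13.5 pos [0.6232 0.0745 0.0834] rot [ 3.1361 -0.0165  1.3772] F [ -6.7 -10.7  12.4] w -0.005
along clamp y from pad0: 0.118
tool shift to target [-0.0074 -0.0022  0.0018] turn -0.006
housing [0.1555 0.1722 0.1832]
stop [0.183  0.1971 0.2047]
```

Housing edge stays at 0.183 m against the stop face (0.183 m), so the jaw is home. Lifting straight off.

Emit:
move_arm([
  [[-1, 0, 0, -0.004, 0], [-1, 0, 0, -0.009, 0], [-1, -0.004, 0, -0.015, 0], [-1, -0.008, 0, -0.025, 0], [-1, -0.008, 0, -0.05, 0], [-1, -0.008, 0, -0.08, 0], [-1, -0.008, 0, -0.12, 0], [-1, -0.008, 0, -0.15, 0]],
])

```text
t: 14.55
position: [0.62, 0.0667, 0.2331]
tool_rot: [3.137, -0.022, 1.377]
contact_force: [0.3, -0.0, -0.1]
gripper_width: 0.003
grip_force: 0.0
```

Emit:
move_arm([
  [[-1, -0.05, 0, 0, 0], [-1, -0.1, 0, 0, 0], [-1, -0.15, 0, 0, 0], [-1, -0.2, 0, 0, 0], [-1, -0.24, 0, 0, 0], [-1, -0.25, 0, 0, 0], [-1, -0.25, 0, 0, 0], [-1, -0.25, 0, 0, 0]],
])

```text
t: 15.55
position: [0.5718, -0.1771, 0.2254]
tool_rot: [3.139, -0.022, 1.378]
contact_force: [-0.1, -0.7, -0.2]
gripper_width: 0.001
grip_force: 0.0
```

```bash
python3 go.py '[.6197,.0677,.0815]';sed -i 's/d.\[120:280,180:400\]/d/' hs.py; cat >> hs.py <<'E'
m=(abs(x)<.02)&(P[...,2]>.07)&(P[...,2]<.098)&(y>.07)&(y<.13);print('pad',m.sum(),np.median(y[m]),np.percentile(P[m][:,2],[5,50,95]).round(4))
cv2.imwrite('pics/end.png',d['img'])
E
python3 hs.py
```

```text
t 15.55 pos [ 0.5718 -0.1771  0.2254] rot [ 3.1387 -0.022   1.3785] F [-0.1 -0.7 -0.2] w 0.001
along clamp y from pad0: -0.1388
tool shift to target [ 2.463e-01 -2.000e-04  1.494e-01] turn -0.0047
housing [0.1301 0.1553 0.1819]
stop [0.1835 0.2004 0.205 ]
pad 652 0.10829503722368447 [0.0849 0.088  0.0906]
```

View pics/end.png

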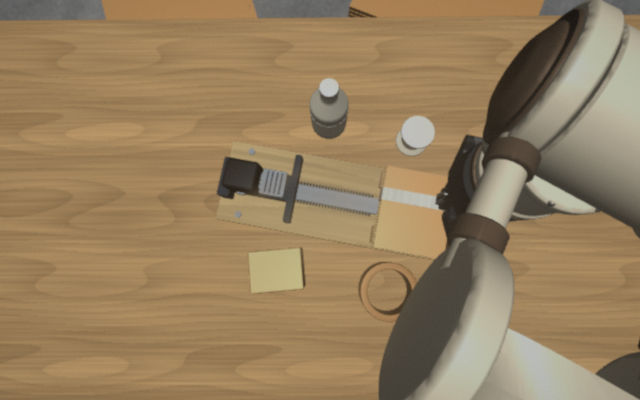

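The housing (240,175) is against the end stop, the pad (272,183) is back up at z 88 mm, and the bystanders have not moved. The arm is clear, so I'm handing in.

```bash
python3 -c "
from cell import hand_in;print(hand_in())"
```

```text
the job is handed in; nothing more can be done
None
```

The clamp is open: the jaw is against its end stop, the release is back up, the bystanders and bundle look unmoved in the last picture (the arm hides part of the bundle), and the job was handed in at about 15.6 s (no verdict was returned).

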